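# Chase a clogged blind thread to the bottom with a hand tap

### The arm

A 6-joint arm with a two-finger parallel gripper is mounted at the origin on a cart in front of the work surface, level with it; the furniture and walls round the work are solid. World frame = base frame: x ahead of the robot, y to its left, z up, the work surface at z = 0. Lengths are in mm, angles in rad, forces in N, time in s.
With the tool pointing down it reaches from about 350 to 875 mm from the base axis. Payload 4.2 kg.
Tool frame: the origin (TCP) lies between the finger pads, 19 mm behind the fingertips; this is the grasp point; z points along the fingers, y is the direction in which the jaws open and shut (so a half turn about z gives the same grasp; the last joint's range is limited). The gripper opens to 85 mm and grips with 20 to 120 N. Pads are 22 mm wide; open, the fingers measure 114 mm over their backs; the gripper's body (76 mm by 85 mm) begins 54 mm behind the grasp point. The pads swing forward as they close: fully open they stand 13 mm farther back than shut.
Start: joints at [-0.872, 0.385, 0.008, 0, -1.194, -0.259], TCP at [266.111, -565.495, 250.012] pointing down, gripper open.
Joint ranges: [-3.14, 3.14], [-1.21, 2.06], [-1.07, 1.41], [-3.16, 2.05], [-2.99, -0.16], [-3.1, 3.1]. Speed limits (rad/s): [2.79, 2.79, 3.14, 3.14, 3.14, 3.14].

### API

Orientations are given as a unit quaternion [x, y, z, w].
In Python, from bench import * gives the robot as it stands.
- The arm moves only by the tool servo_tool, never from a script. Its argument "rows" is a list of rows, each a list of 7 numbers: the opening, from 0 (shut) to 1 (fully open), then the shift along the tool's x, y, z in cm, then the turn, a rotation vector about the tool's x, y, z in degrees. A call has 1 to 12 rows; each row shifts and turns the commanded pose from where the row before left it, along the tool's axes as they then stand; what a row does not reach is not made up. A row lasts 1/10 s, in which the tool goes at most 50 mm and 8.59 degrees, less where a joint would pass 70% of its speed; a pose out of reach is approached as far as the arm can. A call is refused whole if a number of a shift passes 5 or a number of a turn 8.59, either way. A call with a gripper value outside its range is refused whole. The fingers move at their own pace and stop on an object; the grip force is fixed at half the most. Time passes only in rows, so rows that do not move let the fingers close. It gives the time, the measured TCP pose, the force and the opening at its end, in the units of the state.
- read_state(): the state, without advancing time (a new reading comes with each control period).
- get_image(name): name is "scene" or "top"; returns a dict with "image" (384x512x3 uint8, red, green, blue), "mtx" (3x3 intrinsics, pixels), "k1" (the pictures are not rectified: a ray, as slopes to the right and down, at radius r is drawn at 1 + k1 r^2 times it, then the intrinsics apply), "extrinsics" (4x4, takes a point from camera to world coordinates). Camera axes: x right, y up, looking along -z (the intrinsics and any distortion apply to the point x, -y, -z); pixel columns grow to the right and rows downward; lengths in mm; the calibration is good to about 2 mm. A picture is of the moment at which its call begins. There is no depth.
- job_done(): hands the job in, once; it reports no verdict.
The state is a dict: "clock": time; "joints": joint angles; "joint_vel": joint speeds; "joint_efforts": joint torques, N m; "position": TCP position; "ee_rot": TCP orientation; "contact_force": force on the tool from outside, world axes, zero at the start; "wrist_torque": the same for the moment, N m; "gripper_width": finger opening in mm.
Only numpy, scipy, OpenCV 4.12 (cv2) and the standard library are available. Lean on these libraries where they do the work, as an engineer would, in place of code of your own. Each camera call takes 0.05 s, during which the arm holds its last target. There are 200 camera calls.

### The job

Put the square-headed key fully down over the square end of the hand tap that is started in the stand base, and clear the clogged thread: turn the tap clockwise about half a turn, back it off about a quarter turn, and go on in the same rhythm until it bottoms in the blind hole. Snug it there at about 0.5 N m without over-twisting the tap, then let go, leaving the key standing on the tap and everything else where it is.

Things in the scene. Friction and masses are not known exactly. Their poses are not given: they have to be found in the camera images.
- tap_key: loose steel key, 55 mm tall, 0.15 kg, standing upright on the worktop. Origin: centre of its underside; z up, x and y across its flats. Lower part 30 x 30 x 21 mm with a square socket from below (17.4 mm wide, 18 mm deep, mouth chamfered 2 mm); then a round flange of 36 mm diameter (21 to 25 mm up); on top a 26 mm square head (25 to 55 mm up) to grip across its flats.
- key_head (a point): middle of the key's square head, on its axis 46 mm above the key's origin: with the TCP here the fingertips clear the flange; axes as the key's
- stand: aluminium stand base, fixed to the worktop: plate 110 x 90 x 16 mm with four screws and a round boss of 56 mm diameter, top 45 mm above the worktop. Origin: centre of its underside, on the boss axis; z up.
- tap_shoulder (a point): on the tap's upright axis, on the round shoulder (shank 24 mm diameter) on which the key's underside comes to rest, about 62 mm above the worktop at the start. Above it stands the tap's steel square, 16 x 16 x 15 mm, its top 1.5 mm stepped in to 13.5 mm. x and y lie across the flats and turn with the square; z up. The key fits on in any of four ways, with 0.09 rad of play to either side.
- tap_turn (a joint): turn of the tap's thread in the boss, rad: 0 at the start, growing clockwise seen from above (going in, 3 mm deeper a turn). Drag 0.2 to 0.3 N m in either direction; it stays where it is left. It bottoms solidly somewhere between 4.2 and 4.7 rad, different each time: to be found by feel.
- tap_twist (a joint): elastic twist of the tap between its square end and its thread, rad, positive when turned clockwise: 0.4 rad per N m (about 0.1 while turning forward against the drag, -0.1 while turning back). Snug on the bottom means more than 0.15 rad (0.38 N m); beyond 0.30 rad (0.75 N m) either way the tap breaks.
- turn_max (a joint): furthest forward that the tap has been turned so far, rad (a friction pointer inside the boss; within 0.03 rad of tap_turn's highest value)
- turn_back (a joint): how far the tap has been backed off from its furthest point, rad, negative, greatest so far (a friction pointer inside the boss, within 0.05 rad): -1.57 after a quarter turn back
- beaker: bystander: clear plastic beaker, 50 mm diameter, 58 mm tall, origin under its centre
- vial: bystander: small amber bottle with a screw cap, 27 mm diameter, 50 mm tall, origin under its centre
- cassette_5: bystander: tissue cassette 28 x 41 x 10 mm lying flat, origin under its centre

How it is judged (in metres and radians):
On the way, in this order (a step that is already met when the one before it is completed fails the run):
1. the key is fully down over the square of the tap (z of tap_key in the frame of tap_shoulder between -0.003 and 0.004 m and horizontal distance between tap_key and tap_shoulder below 0.004 m and angle between tap_key's own z axis and vertical below 0.1 rad), for 0.2 s.
2. the tap has been turned about half a turn in (past 2.5 rad) (all of step 1 and value of joint tap_turn above 2.5 rad), for 0.05 s.
3. it has been backed off about a quarter turn (at least 0.8 rad) (all of step 1 and value of joint turn_back below -0.8 rad), for 0.05 s.
4. the tap stands on the bottom of the hole and is held snug there (twist above 0.15 rad, 0.38 N m) (all of step 1 and value of joint tap_turn above 4.1 rad and value of joint tap_twist above 0.15 rad), for 0.2 s.
At the end, for the whole second after the job is handed in: the tap is at the bottom of the hole (turned in more than 4.1 rad, after having been snug there) and the key stands at rest on it, fully down (underside within 4 mm of the shoulder and of the axis, upright within 0.1 rad), let go (all of step 1 and value of joint tap_turn above 4.1 rad and linear speed of tap_key below 0.02 m/s and angular speed of tap_key below 0.2 rad/s); the robot touches nothing.
It fails at once if the tap is over-twisted and breaks (more than 0.30 rad, 0.75 N m, either way) (value of joint tap_twist above 0.3 rad or value of joint tap_twist below -0.3 rad).
It fails at once if the tap is driven past 3.8 rad without having been backed off about a quarter turn (at least 0.8 rad) first (value of joint turn_max above 3.8 rad and value of joint turn_back above -0.8 rad).
It fails at once if the tap is backed off much more than a quarter turn (over 2.3 rad) or unscrewed past its start (value of joint turn_back below -2.3 rad or value of joint tap_turn below -0.25 rad).
It fails at once if the beaker, the small bottle or the cassette is moved by more than 15 mm (distance of any of beaker, vial, cassette_5 from where it was at the start of the episode above 0.015 m).
It also fails if it takes over 72 s, if anything falls off the work surface, if the arm or the gripper's body presses on something with over 40 N, if the wrist force passes 120 N, or if a joint passes its speed limit or range.

## Working session

There is one attempt and no reset: what is moved stays moved. The work goes in short steps, Python scripts to look and compute and a tool call to move; the robot and the scene stay as the last step left them, time stands still between calls to the robot, and variables do not carry over. Pictures are saved under pics/ and viewed, about 8 in all and at most 12, crops included, and the job is handed in when it is done.

Besides the shell and the picture viewer there is one more tool, called after "Emit:" as a command line: name --pt "numbers of a row" for each row, then --argument value for the rest. servo_tool: Moves the arm, as the interface text tells. Its arguments: {"type":"object","properties":{"rows":{"type":"array","items":{"type":"array","items":{"type":"number"}}}},"required":["rows"]}

```bash
mkdir -p pics
cat > h.py <<'E'
from bench import *
import numpy as np, cv2
def ray(c,u,v):
    K=np.array(c["mtx"],float);E=np.array(c["extrinsics"],float)
    x=(u-K[0,2])/K[0,0];y=(v-K[1,2])/K[1,1]
    rd=np.hypot(x,y);r=rd
    for _ in range(30): r=rd/(1+c["k1"]*r*r)
    s=r/rd if rd>0 else 1
    return E[:3,3],E[:3,:3]@np.array([x*s,-y*s,-1.])
def onz(c,u,v,z):
    o,d=ray(c,u,v);return o+d*(z-o[2])/d[2]
def proj(c,p):
    K=np.array(c["mtx"],float);E=np.array(c["extrinsics"],float)
    q=E[:3,:3].T@(np.array(p,float)-E[:3,3]);x,y=q[0]/-q[2],-q[1]/-q[2]
    f=1+c["k1"]*(x*x+y*y);return K[0,0]*x*f+K[0,2],K[1,1]*y*f+K[1,2]
E
python3 - <<'E'
from h import *
print(read_state())
import pickle
cs={n:get_image(n) for n in("scene","top")}
pickle.dump(cs,open("c0.pkl","wb"))
for n,c in cs.items():
    print(n,c["mtx"],c["k1"],c["extrinsics"]);cv2.imwrite(f"pics/{n}0.png",cv2.cvtColor(c["image"],cv2.COLOR_RGB2BGR))
a=[cv2.imread(f"pics/{n}0.png") for n in("scene","top")]
E
```

```text
{'clock': 0.0, 'joints': array([-8.72387535e-01,  3.85543265e-01,  6.57193390e-03, -5.28749740e-04,
       -1.19398926e+00, -2.58612572e-01]), 'joint_vel': array([ 0.00108284, -0.00057689, -0.0007099 , -0.00083745, -0.0001361 ,
       -0.00020321]), 'joint_efforts': array([ 2.12566224e-04, -3.92293167e+01,  1.88403136e+01,  4.18613970e+00,
       -4.57830029e-03, -1.48335198e-05]), 'position': array([ 265.88202541, -564.99685069,  248.90405923]), 'ee_rot': array([-2.18034858e-01,  9.75940351e-01,  1.07373181e-03, -2.80152218e-04]), 'contact_force': array([-0.45438807, -0.58652759, -0.31974914]), 'wrist_torque': array([ 0.0367341 , -0.01233041,  0.05376773]), 'gripper_width': 85.21923024024531}
scene [[459.09837548   0.         254.06289051]
 [  0.         459.09837548 194.32471185]
 [  0.           0.           1.        ]] -0.08486093362915281 [[-6.47238548e-01  4.72341307e-01 -5.98310916e-01 -9.54007685e+01]
 [-7.62286037e-01 -4.02600112e-01  5.06787083e-01  6.00972792e+02]
 [-1.50356855e-03  7.84096192e-01  6.20637495e-01  7.46686030e+02]
 [ 0.00000000e+00  0.00000000e+00  0.00000000e+00  1.00000000e+00]]
top [[416.96379303   0.         256.58842804]
 [  0.         416.96379303 193.51523487]
 [  0.           0.           1.        ]] -0.03776382118986661 [[-6.56671435e-02  9.69840459e-01 -2.34728162e-01  3.24573973e+02]
 [-9.97822244e-01 -6.23586023e-02  2.14982341e-02  6.84209383e+01]
 [ 6.21253718e-03  2.35628708e-01  9.71823295e-01  9.20264670e+02]
 [ 0.00000000e+00  0.00000000e+00  0.00000000e+00  1.00000000e+00]]
```

View pics/top0.png

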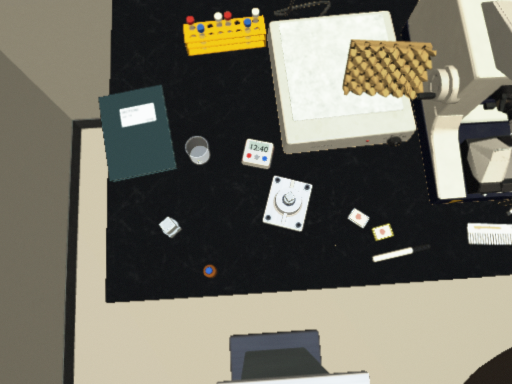

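View pics/scene0.png

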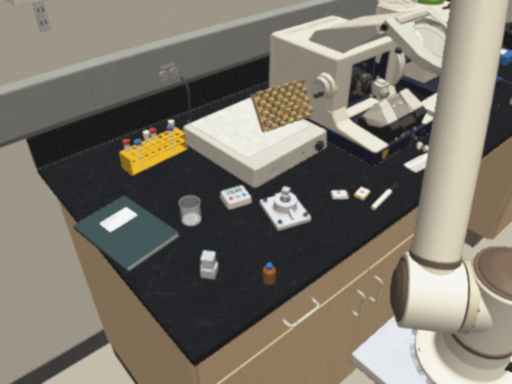

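The top view shows the key at about (170,227), the stand at (289,202), the beaker at (198,150) and the vial at (209,271). In the scene view the key is at (209,264) and the stand at (285,205). I'll enlarge those areas.

Run:
```python
import cv2,numpy as np
t=cv2.imread("pics/top0.png");s=cv2.imread("pics/scene0.png")
def cr(i,u,v,w,h,k): return cv2.resize(i[v:v+h,u:u+w],None,fx=k,fy=k,interpolation=cv2.INTER_CUBIC)
# 10x, each 40x30 px
a=np.vstack([np.hstack([cr(t,150,212,40,30,10),cr(t,269,187,40,30,10)]),np.hstack([cr(s,190,248,40,30,10),cr(s,267,180,40,30,10)])])
for x in range(0,800,100): cv2.line(a,(x,0),(x,6),(0,0,255),1);cv2.line(a,(x,300),(x,306),(0,0,255),1)
cv2.imwrite("pics/crop1.png",a)
```

```text
(no output)
```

View pics/crop1.png

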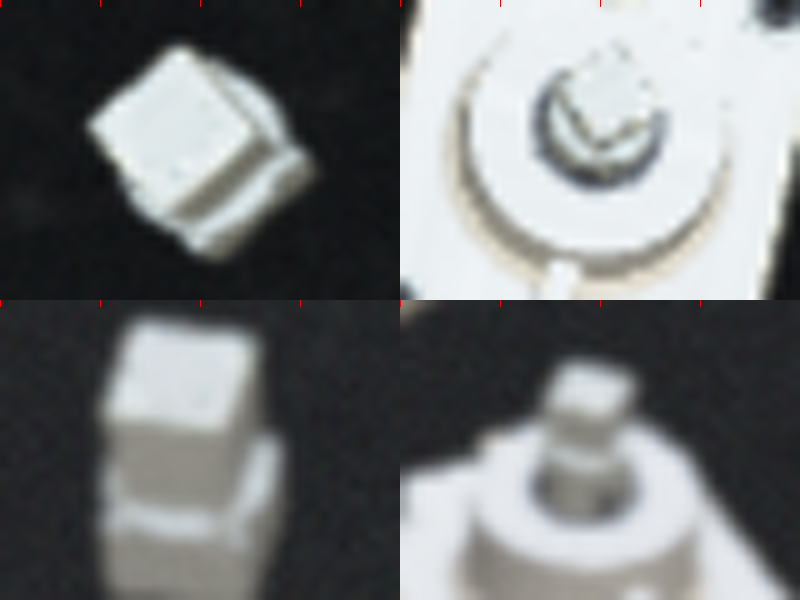

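Run:
```python
from h import *
import pickle
c=pickle.load(open("c0.pkl","rb"))
f=lambda u0,v0,L:[(u0+(x+.5)/10-.5,v0+(y+.5)/10-.5) for x,y in L]
S={"key top":("top",55,f(150,212,[(178,45),(258,128),(172,218),(90,127)])),
"key scene":("scene",55,f(190,248,[(135,22),(262,35),(232,130),(103,112)])),
"tap top":("top",77,f(269,187,[(212,45),(260,100),(200,145),(155,85)])),
"tap scene":("scene",77,f(267,180,[(160,62),(237,75),(215,115),(150,98)]))}
for k,(n,z,L) in S.items():
    P=np.array([onz(c[n],u,v,z)[:2] for u,v in L]);m=P.mean(0)
    e=np.diff(np.vstack([P,P[:1]]),axis=0)
    print(k,m.round(1),np.hypot(*e.T).round(1),(np.degrees(np.arctan2(e[:,1],e[:,0]))%90).round(1))
for n,z,L in(("boss top",45,None),): pass
# boss top circle centre (top view): extremes local
for u,v in f(269,187,[(202,135)]): print("boss",onz(c["top"],u,v,45))
for u,v in f(269,187,[(198,125)]): print("shank",onz(c["top"],u,v,62))
for u,v in f(267,180,[(187,182)]): print("boss s",onz(c["scene"],u,v,45))
for n,p in(("beaker",(198,150)),("vial",(209,271)),):print(n,onz(c["top"],*p,45))
s=read_state();from scipy.spatial.transform import Rotation as R
print(R.from_quat(s["ee_rot"]).as_matrix().round(3),s["position"])
```

```text
key top [478.9 241.3] [25.  25.6 26.4 24.9] [41.3 44.2 39.7 41. ]
key scene [478.6 241.4] [27.4 27.7 27.5 26.5] [41.7 40.5 39.1 40.1]
tap top [518.8 -17.6] [15.3 15.9 15.7 14.8] [35.9 33.4 31.8 31.8]
tap scene [519.  -18.3] [19.  16.8 16.5 14.5] [33.8 28.  26.  37.4]
boss [517.08771522 -19.10530181  45.        ]
shank [515.56160094 -16.74250546  62.        ]
boss s [521.41020781 -21.19710689  45.        ]
beaker [643.35277735 172.14708496  45.        ]
vial [377.69313873 158.15089902  45.        ]
[[-0.905 -0.426 -0.001]
 [-0.426  0.905  0.002]
 [ 0.     0.002 -1.   ]] [ 265.89826389 -565.07787597  249.04121147]
```

Both views agree to under 1 mm: the key is at (478.7, 241.3) with yaw about 41°, and the tap at (518.8, -18) with yaw about 33° (mod 90). Clockwise drives joint 6 negative. I'll therefore grip with tool y at yaw 311°, so joint 6 starts near +125° at the tap and has room for the full stroke.

Emit:
servo_tool --pt "1 -3.15 3.76 0 0 0 0" --pt "1 -3.15 3.76 0 0 0 0" --pt "1 -3.15 3.76 0 0 0 0" --pt "1 -3.15 3.76 0 0 0 0" --pt "1 -3.15 3.76 0 0 0 0" --pt "1 -3.15 3.76 0 0 0 0" --pt "1 -3.15 3.76 0 0 0 0" --pt "1 -3.15 3.76 0 0 0 0" --pt "1 -3.15 3.76 0 0 0 0" --pt "1 -3.15 3.76 0 0 0 0" --pt "1 -3.15 3.76 0 0 0 0" --pt "1 -3.15 3.76 0 0 0 0"

```text
clock: 1.3
position: [415.7, 5.7, 250.1]
ee_rot: [-0.218, 0.976, 0.0, 0.0]
contact_force: [1.5, -0.2, -0.1]
gripper_width: 85.3
```

Emit:
servo_tool --pt "1 -3.15 3.76 0 0 0 0" --pt "1 -3.15 3.76 0 0 0 0" --pt "1 -3.15 3.76 0 0 0 0" --pt "1 -3.15 3.76 0 0 0 0" --pt "1 -3.15 3.76 0 0 0 0" --pt "1 0 0 0.5 0 0 -8.5" --pt "1 0 0 0.5 0 0 -8.5" --pt "1 0 0 0.5 0 0 -8.5" --pt "1 0 0 0.5 0 0 -8.5" --pt "1 0 0 0.5 0 0 -8.5" --pt "1 0 0 0.5 0 0 -8.5" --pt "1 0 0 0.5 0 0 -8.5"

```text
clock: 2.5
position: [478.2, 240.7, 214.3]
ee_rot: [-0.676, 0.737, 0.0, -0.001]
contact_force: [0.3, 0.0, -0.2]
gripper_width: 85.8
```

Emit:
servo_tool --pt "1 0 0 0.5 0 0 -8.5" --pt "1 0 0 0.5 0 0 -8.5" --pt "1 0 0 0.5 0 0 -8.5" --pt "1 0 0 0.5 0 0 -8.5" --pt "1 0 0 0.5 0 0 -8.5" --pt "1 0 0 0.5 0 0 -8.5" --pt "1 0 0 0.5 0 0 -8.5" --pt "1 0 0 0.5 0 0 -8.5" --pt "1 0 0 0.5 0 0 -8.5" --pt "1 0 0 0.5 0 0 -8.5" --pt "1 0 0 0.5 0 0 -8.5" --pt "1 0 0 0.5 0 0 -8.5"

```text
clock: 3.7
position: [478.2, 240.7, 154.4]
ee_rot: [0.998, 0.061, -0.0, 0.0]
contact_force: [0.1, -0.4, -0.1]
gripper_width: 85.1
```

Emit:
servo_tool --pt "1 0 0 0.5 0 0 -8.5" --pt "1 0 0 0.5 0 0 -8.5" --pt "1 0 0 0 0 0 -8.5" --pt "1 0 0 0 0 0 -8.5" --pt "1 0 0 0 0 0 0"

```text
clock: 4.2
position: [478.3, 240.7, 144.6]
ee_rot: [0.938, 0.348, -0.0, 0.0]
contact_force: [0.4, -0.2, -0.7]
gripper_width: 85.3
```

```bash
cat >> h.py <<'E'
from scipy.spatial.transform import Rotation as R
def st(target=None,yaw=None):
    s=read_state();M=R.from_quat(s["ee_rot"]).as_matrix()
    print("t",round(s["clock"],2),"pos",s["position"].round(1),"yawy",np.degrees(np.arctan2(M[1,1],M[0,1])).round(1)%360,"tilt",M[2].round(4),"j",s["joints"].round(2),"F",s["contact_force"].round(1),"T",s["wrist_torque"].round(2),"w",s["gripper_width"].round(1))
    if target is not None: print("shift cm",(M.T@(np.array(target)-s["position"])/10).round(2))
    if yaw is not None: print("turn tool z",(-((yaw-np.degrees(np.arctan2(M[1,1],M[0,1]))+180)%360-180)).round(1))
E
python3 -c "
from h import *
st([478.7,241.3,46],311)"
```

```text
Traceback (most recent call last):
  File "h.py", line 19, in st
    print("t",round(s["clock"],2),"pos",s["position"].round(1),"yawy",np.degrees(np.arctan2(M[1,1],M[0,1])).round(1)%360,"tilt",M[2].round(4),"j",s["joints"].round(2),"F",s["contact_force"].round(1),"T",s["wrist_torque"].round(2),"w",s["gripper_width"].round(1))
                                                                                                                                                                                                                                          ^^^^^^^^^^^^^^^^^^^^^^^^
AttributeError: 'float' object has no attribute 'round'
```

```bash
sed -i 's/s\["gripper_width"\].round(1)/round(s["gripper_width"],1)/' h.py
python3 -c "
from h import *
st([478.7,241.3,46],311)"
```

```text
t 4.2 pos [478.3 240.7 144.6] yawy 310.7 tilt [-1.e-03 -1.e-04 -1.e+00] j [ 0.77  0.34 -0.36 -0.   -0.88  1.51] F [ 0.4 -0.2 -0.7] T [ 0.02  0.02 -0.09] w 85.3
shift cm [ 0.08 -0.02  9.86]
turn tool z -0.3
```

Emit:
servo_tool --pt "1 0.08 0 2.2 0 0 0" --pt "1 0 0 2.2 0 0 0" --pt "1 0 0 2.2 0 0 0" --pt "1 0 0 2.0 0 0 0" --pt "1 0 0 1.2 0 0 0" --pt "0.5 0 0 0 0 0 0" --pt "0 0 0 0 0 0 0" --pt "0 0 0 0 0 0 0" --pt "0 0 0 0 0 0 0" --pt "0 0 0 0 0 0 0" --pt "0 0 0 0 0 0 0" --pt "0 0 0 0 0 0 0"

```text
clock: 5.4
position: [479.8, 242.0, 48.2]
ee_rot: [0.938, 0.348, 0.001, -0.0]
contact_force: [-0.9, 0.1, 6.4]
gripper_width: 25.0
```

```bash
python3 -c "
from h import *
st([518.8,-18,170],303)"
```

```text
t 5.4 pos [479.8 242.   48.2] yawy 310.7 tilt [ 2.3e-03  2.0e-04 -1.0e+00] j [ 0.77  0.47 -0.45  0.   -0.65  1.51] F [-0.9  0.1  6.4] T [ 0.06  0.35 -0.04] w 25.0
shift cm [-13.98  22.26 -12.21]
turn tool z 7.7
```

Emit:
servo_tool --pt "0 0 0 -0.5 0 0 0" --pt "0 0 0 -2 0 0 0" --pt "0 0 0 -3.5 0 0 0" --pt "0 0 0 -3.5 0 0 0" --pt "0 0 0 -2.7 0 0 0" --pt "0 -2.33 3.71 0 0 0 0" --pt "0 -2.33 3.71 0 0 0 0" --pt "0 -2.33 3.71 0 0 0 0" --pt "0 -2.33 3.71 0 0 0 0" --pt "0 -2.33 3.71 0 0 0 0" --pt "0 -2.33 3.71 0 0 0 0" --pt "0 0 0 0 0 0 7.7"

```text
clock: 6.6
position: [517.4, -22.8, 168.3]
ee_rot: [0.96, 0.28, -0.001, -0.0]
contact_force: [-0.2, 0.9, -2.1]
gripper_width: 25.1
```

Emit:
servo_tool --pt "0 0 0 0 0 0 0" --pt "0 0 0 0 0 0 0"

```text
clock: 6.8
position: [517.8, -18.5, 168.6]
ee_rot: [0.959, 0.285, -0.0, -0.0]
contact_force: [-0.5, 0.0, -1.8]
gripper_width: 24.8
```

Run:
```python
from h import *
import pickle
st([518.8,-18,115],303)
cs={n:get_image(n) for n in("scene","top")};pickle.dump(cs,open("c1.pkl","wb"))
p=read_state()["position"]
o=[]
for n in("scene","top"):
    c=cs[n];u,v=proj(c,p-[0,0,60]);u0,v0=int(u)-40,int(v)-45;print(n,u0,v0)
    o.append(cv2.resize(cv2.cvtColor(c["image"],cv2.COLOR_RGB2BGR)[v0:v0+90,u0:u0+80],None,fx=5,fy=5,interpolation=cv2.INTER_CUBIC))
cv2.imwrite("pics/crop2.png",np.hstack(o))
```

```text
t 6.8 pos [517.8 -18.5 168.6] yawy 303.1 tilt [-8.e-04 -6.e-04 -1.e+00] j [ 0.28  0.28 -0.37 -0.   -0.92  1.87] F [-0.5  0.  -1.8] T [ 0.04  0.01 -0.03] w 24.8
shift cm [0.12 0.02 5.36]
turn tool z 0.1
scene 246 132
top 250 147
```

View pics/crop2.png

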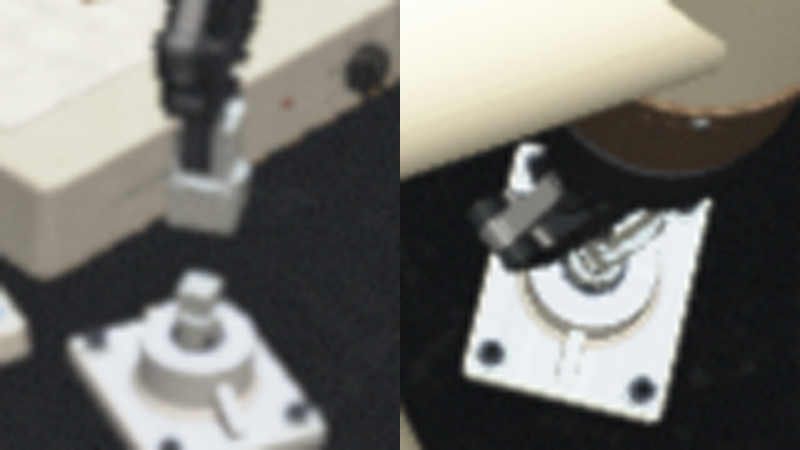

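The key hangs upright just above the tap; its lower corners in the scene crop are at about (168,222), (232,236) and (248,197). Next I'll check the centre offset against the TCP.

Run:
```python
from h import *
import pickle
c=pickle.load(open("c1.pkl","rb"))["scene"]
L=[(168,222),(232,236),(248,197)]
P=np.array([onz(c,246+(x+.5)/5-.5,132+(y+.5)/5-.5,120.4)[:2] for x,y in L])
print(P.round(1),"mid",(P[0]+P[2])/2, np.hypot(*np.diff(P,axis=0).T))
p=np.array([517.8,-18.5]);
for s in(+1,-1):
  pass
a=np.radians(33);ex=np.array([np.cos(a),np.sin(a)]);ey=np.array([-ex[1],ex[0]])
for i in(-15,15):
  for j in(-15,15):
    q=p+i*ex+j*ey;u,v=proj(c,[*q,120.4]);print(q.round(1),round((u-246+.5)*5-.5),round((v-132+.5)*5-.5))
```

```text
[[522.7   1. ]
 [495.6 -13.9]
 [513.  -41.2]] mid [517.84103286 -20.07867529] [30.95248185 32.29545715]
[513.4 -39.2] 244 198
[497.1 -14.1] 230 234
[538.5 -22.9] 182 188
[522.2   2.2] 167 223
```

Emit:
servo_tool --pt "0 0.12 0.02 1.0 0 0 0" --pt "0 0 0 1.6 0 0 0" --pt "0 0 0 1.2 0 0 0" --pt "0 0 0 0.4 0 0 0" --pt "0 0 0 0.15 0 0 0" --pt "0 0 0 0.15 0 0 0" --pt "0 0 0 0.15 0 0 0" --pt "0 0 0 0.15 0 0 0" --pt "0 0 0 0.15 0 0 0" --pt "0 0 0 0.15 0 0 0" --pt "0 0 0 0 0 0 0" --pt "0 0 0 0 0 0 0"

```text
clock: 8.1
position: [519.3, -18.1, 117.8]
ee_rot: [0.959, 0.284, -0.0, -0.0]
contact_force: [-0.5, 0.3, -3.2]
gripper_width: 25.1
```

```bash
python3 -c "
from h import *
st([518.8,-18,110.2],303)"
```

```text
t 8.1 pos [519.3 -18.1 117.8] yawy 303.0 tilt [-3.e-04 -2.e-04 -1.e+00] j [ 0.28  0.35 -0.43 -0.   -0.8   1.87] F [-0.5  0.3 -3.2] T [ 0.08  0.04 -0.05] w 25.1
shift cm [-0.04 -0.03  0.76]
turn tool z -0.0
```

Emit:
servo_tool --pt "0 0 0 0.2 0 0 0" --pt "0 0 0 0.2 0 0 0" --pt "0 0 0 0.2 0 0 0" --pt "0 0 0 0.1 0 0 0" --pt "0 0 0 0.1 0 0 0" --pt "0 0 0 0.05 0 0 0" --pt "0 0 0 0 0 0 0" --pt "0 0 0 0 0 0 0"

```text
clock: 8.9
position: [519.5, -18.0, 109.9]
ee_rot: [0.959, 0.284, 0.0, 0.0]
contact_force: [-1.5, 0.1, 2.9]
gripper_width: 25.0
```

```bash
python3 -c "
from h import *
st([518.8,-18,110.2],303)"
```

```text
t 8.9 pos [519.5 -18.  109.9] yawy 303.0 tilt [ 4.e-04  3.e-04 -1.e+00] j [ 0.28  0.36 -0.43  0.   -0.78  1.87] F [-1.5  0.1  2.9] T [ 0.15  0.53 -0.01] w 25.0
shift cm [-0.06 -0.04 -0.03]
turn tool z 0.0
```

Emit:
servo_tool --pt "0 0 0 0 0 0 3" --pt "0 0 0 0 0 0 4" --pt "0 0 0 0.004 0 0 5" --pt "0 0 0 0.004 0 0 5" --pt "0 0 0 0.005 0 0 6" --pt "0 0 0 0.005 0 0 6" --pt "0 0 0 0.005 0 0 6" --pt "0 0 0 0.005 0 0 6"

```text
clock: 9.7
position: [519.7, -18.4, 109.8]
ee_rot: [0.997, -0.071, 0.0, 0.0]
contact_force: [-0.7, -1.6, 2.6]
gripper_width: 25.1
```

```bash
python3 -c "
from h import *
st([519.5,-18,109.5])"
```

```text
t 9.7 pos [519.7 -18.4 109.8] yawy 261.9 tilt [ 7.e-04  9.e-04 -1.e+00] j [ 0.28  0.36 -0.43  0.   -0.78  1.15] F [-0.7 -1.6  2.6] T [-0.54  0.46  0.27] w 25.1
shift cm [-0.02 -0.04  0.03]
```

Emit:
servo_tool --pt "0 0 0 0.0065 0 0 8" --pt "0 0 0 0.0065 0 0 8" --pt "0 0 0 0.0065 0 0 8" --pt "0 0 0 0.0065 0 0 8" --pt "0 0 0 0.0065 0 0 8" --pt "0 0 0 0.0065 0 0 8" --pt "0 0 0 0.0065 0 0 8" --pt "0 0 0 0.0065 0 0 8" --pt "0 0 0 0.0065 0 0 8"

```text
clock: 10.6
position: [518.8, -19.1, 109.1]
ee_rot: [0.765, -0.644, -0.0, 0.001]
contact_force: [-2.7, -3.0, 3.9]
gripper_width: 24.9
```

```bash
python3 -c "
from h import *
st([519.5,-18,109.5])"
```

```text
t 10.6 pos [518.8 -19.1 109.1] yawy 189.8 tilt [ 0.0017  0.0022 -1.    ] j [ 0.28  0.36 -0.44  0.   -0.78 -0.11] F [-2.7 -3.   3.9] T [-1.01  0.89  0.26] w 24.9
shift cm [-0.09 -0.09 -0.04]
```

Emit:
servo_tool --pt "0 0 0 0.0065 0 0 8" --pt "0 0 0 0.0065 0 0 8" --pt "0 0 0 0.0065 0 0 8" --pt "0 0 0 0.0065 0 0 8" --pt "0 0 0 0.0065 0 0 8" --pt "0 0 0 0.0065 0 0 8" --pt "0 0 0 0.0065 0 0 8" --pt "0 0 0 0.005 0 0 7" --pt "0 0 0 0.0065 0 0 6" --pt "0 0 0 0 0 0 3" --pt "0 0 0 0 0 0 0"

```text
clock: 11.7
position: [518.0, -18.7, 108.5]
ee_rot: [-0.242, 0.97, -0.0, -0.002]
contact_force: [-4.8, -0.8, 6.9]
gripper_width: 25.1
```

```bash
python3 -c "
from h import *
st([519.5,-18,109.5])"
```

```text
t 11.7 pos [518.  -18.7 108.5] yawy 118.0 tilt [ 3.6e-03  3.0e-04 -1.0e+00] j [ 0.28  0.36 -0.44  0.   -0.78 -1.36] F [-4.8 -0.8  6.9] T [-0.15  1.48  0.22] w 25.1
shift cm [-0.17 -0.01 -0.1 ]
```

Emit:
servo_tool --pt "0 0 0 0 0 0 -4" --pt "0 0 0 0 0 0 -6" --pt "0 0 0 0 0 0 -8" --pt "0 0 0 -0.0065 0 0 -8" --pt "0 0 0 -0.0065 0 0 -8" --pt "0 0 0 -0.0065 0 0 -8" --pt "0 0 0 -0.0065 0 0 -8"

```text
clock: 12.4
position: [518.4, -18.8, 108.7]
ee_rot: [-0.631, 0.776, 0.0, -0.001]
contact_force: [-2.6, -1.9, 4.7]
gripper_width: 25.1
```

```bash
python3 -c "
from h import *
st()"
```

```text
t 12.4 pos [518.4 -18.8 108.7] yawy 168.3 tilt [ 0.0016  0.002  -1.    ] j [ 0.28  0.36 -0.44  0.   -0.78 -0.48] F [-2.6 -1.9  4.7] T [-0.63  1.09 -0.25] w 25.1
```

Emit:
servo_tool --pt "0 0 0 -0.0065 0 0 -8" --pt "0 0 0 -0.0065 0 0 -8" --pt "0 0 0 -0.0065 0 0 -8" --pt "0 0 0 -0.0065 0 0 -8" --pt "0 0 0 -0.0065 0 0 -8" --pt "0 0 0 -0.0065 0 0 -8" --pt "0 0 0 -0.0065 0 0 -6" --pt "0 0 0 0 0 0 -3" --pt "0 0 0 0 0 0 0"

```text
clock: 13.3
position: [519.1, -18.7, 109.2]
ee_rot: [0.924, -0.383, -0.0, 0.001]
contact_force: [-2.5, -2.9, 4.3]
gripper_width: 24.9
```

```bash
python3 -c "
from h import *
st()"
```

```text
t 13.3 pos [519.1 -18.7 109.2] yawy 225.0 tilt [ 1.0e-04  1.1e-03 -1.0e+00] j [ 0.28  0.36 -0.44  0.   -0.78  0.51] F [-2.5 -2.9  4.3] T [-0.8   0.71 -0.22] w 24.9
```

Emit:
servo_tool --pt "0 0 0 0 0 0 3" --pt "0 0 0 0 0 0 3" --pt "0.3 0 0 0 0 0 0" --pt "0.6 0 0 0 0 0 0" --pt "1 0 0 0 0 0 0" --pt "1 0 0 0 0 0 0" --pt "1 0 0 0 0 0 0" --pt "1 0 0 0 0 0 0"

```text
clock: 14.1
position: [519.5, -17.9, 108.7]
ee_rot: [0.903, -0.43, 0.0, -0.0]
contact_force: [0.3, -0.4, 0.4]
gripper_width: 85.3
```

Emit:
servo_tool --pt "1 0 0 0 0 0 -7.5" --pt "1 0 0 0 0 0 -7.5" --pt "1 0 0 0 0 0 -7.5" --pt "1 0 0 0 0 0 -7.5" --pt "1 0 0 0 0 0 -7.5" --pt "1 0 0 0 0 0 -7.5" --pt "1 0 0 0 0 0 -7.5" --pt "1 0 0 0 0 0 -7.5" --pt "1 0 0 0 0 0 -7.5" --pt "1 0 0 0 0 0 -7.5" --pt "1 0 0 0 0 0 -7.5" --pt "1 0 0 0 0 0 -7.5"

```text
clock: 15.3
position: [519.4, -18.0, 108.7]
ee_rot: [0.942, 0.336, 0.0, -0.0]
contact_force: [0.3, -0.7, -0.0]
gripper_width: 85.4
```

Run:
```python
from h import *
st([518.7,-18.4,109.2],309)
c=get_image("scene");u,v=proj(c,[518.7,-18.4,85]);u0,v0=int(u)-30,int(v)-30;print(u0,v0)
cv2.imwrite("pics/crop3.png",cv2.resize(cv2.cvtColor(c["image"],cv2.COLOR_RGB2BGR)[v0:v0+60,u0:u0+60],None,fx=8,fy=8,interpolation=cv2.INTER_CUBIC))
```

```text
t 15.3 pos [519.4 -18.  108.7] yawy 309.3 tilt [ 2.e-04  0.e+00 -1.e+00] j [ 0.28  0.36 -0.44 -0.   -0.77  1.98] F [ 0.3 -0.7 -0. ] T [-0.   -0.03  0.03] w 85.4
shift cm [-0.08 -0.01 -0.05]
turn tool z 0.3
255 155
```

View pics/crop3.png

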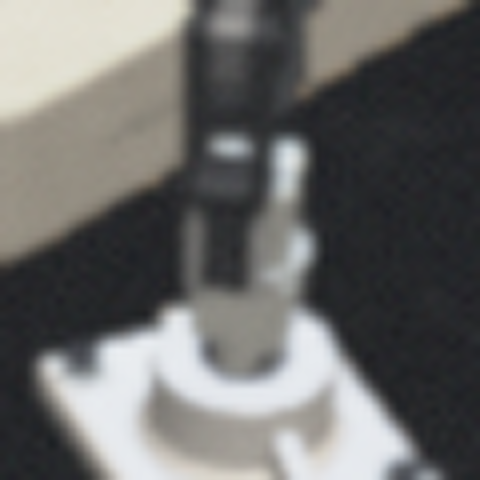

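The key stands seated on the tap between the open fingers (around (240,320) in the crop). I'll regrip and start the second stroke.

Emit:
servo_tool --pt "1 -0.08 0 -0.05 0 0 0" --pt "0.5 0 0 0 0 0 0" --pt "0 0 0 0 0 0 0" --pt "0 0 0 0 0 0 0" --pt "0 0 0 0 0 0 0" --pt "0 0 0 0 0 0 0" --pt "0 0 0 0 0 0 0" --pt "0 0 0 0 0 0 0"

```text
clock: 16.15
position: [518.8, -18.5, 109.5]
ee_rot: [0.943, 0.334, 0.0, -0.0]
contact_force: [-0.4, 0.3, 1.8]
gripper_width: 25.3
```

Emit:
servo_tool --pt "0 0 0 0 0 0 4" --pt "0 0 0 0 0 0 6" --pt "0 0 0 0.003 0 0 8" --pt "0 0 0 0.0065 0 0 8" --pt "0 0 0 0.0065 0 0 8" --pt "0 0 0 0.0065 0 0 8"

```text
clock: 16.75
position: [518.7, -18.7, 109.3]
ee_rot: [1.0, -0.028, -0.0, 0.0]
contact_force: [-1.0, -0.1, 3.1]
gripper_width: 24.9
```

```bash
python3 -c "
from h import *
st()"
```

```text
t 16.75 pos [518.7 -18.7 109.3] yawy 266.7 tilt [-2.e-04  6.e-04 -1.e+00] j [ 0.28  0.36 -0.44  0.   -0.78  1.24] F [-1.  -0.1  3.1] T [-0.09  0.36  0.21] w 24.9
```

Emit:
servo_tool --pt "0 0 0 0.0065 0 0 8" --pt "0 0 0 0.0065 0 0 8" --pt "0 0 0 0.0065 0 0 8" --pt "0 0 0 0.0065 0 0 8" --pt "0 0 0 0.0065 0 0 8" --pt "0 0 0 0.0065 0 0 8" --pt "0 0 0 0.0065 0 0 8" --pt "0 0 0 0.0065 0 0 8"

```text
clock: 17.55
position: [518.4, -19.0, 108.8]
ee_rot: [0.833, -0.554, -0.0, 0.001]
contact_force: [-2.1, -1.1, 4.0]
gripper_width: 25.0
```

Emit:
servo_tool --pt "0 0 0 0.0065 0 0 8" --pt "0 0 0 0.0065 0 0 8" --pt "0 0 0 0.0065 0 0 8" --pt "0 0 0 0.0065 0 0 8" --pt "0 0 0 0.005 0 0 6" --pt "0 0 0 0.003 0 0 4" --pt "0 0 0 0 0 0 0"

```text
clock: 18.25
position: [518.1, -18.8, 108.4]
ee_rot: [-0.581, 0.814, 0.0, -0.001]
contact_force: [-3.5, 0.2, 4.5]
gripper_width: 24.9
```

```bash
python3 -c "
from h import *
st()"
```

```text
t 18.25 pos [518.1 -18.8 108.4] yawy 161.1 tilt [ 0.0011  0.0012 -1.    ] j [ 0.28  0.36 -0.44  0.   -0.77 -0.61] F [-3.5  0.2  4.5] T [0.08 1.02 0.23] w 24.9
```

Emit:
servo_tool --pt "0 0 0 0.0025 0 0 3" --pt "0 0 0 0.0025 0 0 3" --pt "0 0 0 0.0025 0 0 3" --pt "0 0 0 0.0025 0 0 3" --pt "0 0 0 0.0025 0 0 3" --pt "0 0 0 0 0 0 0"

```text
clock: 18.85
position: [518.1, -18.7, 108.2]
ee_rot: [-0.47, 0.883, 0.0, -0.001]
contact_force: [-3.5, 0.7, 4.9]
gripper_width: 25.2
```

```bash
python3 -c "
from h import *
st()"
```

```text
t 18.85 pos [518.1 -18.7 108.2] yawy 146.1 tilt [ 0.0012  0.001  -1.    ] j [ 0.28  0.36 -0.44  0.   -0.77 -0.87] F [-3.5  0.7  4.9] T [0.21 1.14 0.25] w 25.2
```

Emit:
servo_tool --pt "0 0 0 0.0025 0 0 2" --pt "0 0 0 0.0025 0 0 2" --pt "0 0 0 0 0 0 2" --pt "0 0 0 0 0 0 0"

```text
clock: 19.25
position: [518.1, -18.7, 108.1]
ee_rot: [-0.424, 0.906, 0.0, -0.001]
contact_force: [-3.1, 0.7, 5.1]
gripper_width: 25.0
```

```bash
python3 -c "
from h import *
st()"
```

```text
t 19.25 pos [518.1 -18.7 108.1] yawy 140.1 tilt [ 1.3e-03  9.0e-04 -1.0e+00] j [ 0.28  0.36 -0.44 -0.   -0.77 -0.97] F [-3.1  0.7  5.1] T [0.27 1.15 0.18] w 25.0
```

Emit:
servo_tool --pt "0 0 0 0.002 0 0 2" --pt "0 0 0 0.002 0 0 2" --pt "0 0 0 0 0 0 1" --pt "0 0 0 0 0 0 0"

```text
clock: 19.65
position: [518.1, -18.6, 108.1]
ee_rot: [-0.384, 0.923, 0.0, -0.001]
contact_force: [-2.4, 2.0, 5.5]
gripper_width: 25.0
```

```bash
python3 -c "
from h import *
st()"
```

```text
t 19.65 pos [518.1 -18.6 108.1] yawy 135.1 tilt [ 1.4e-03  8.0e-04 -1.0e+00] j [ 0.28  0.36 -0.44 -0.   -0.77 -1.06] F [-2.4  2.   5.5] T [0.32 1.19 0.3 ] w 25.0
```

Emit:
servo_tool --pt "0 0 0 0.002 0 0 2" --pt "0 0 0 0 0 0 1" --pt "0 0 0 0 0 0 0"

```text
clock: 19.95
position: [518.1, -18.6, 108.1]
ee_rot: [-0.36, 0.933, 0.0, -0.001]
contact_force: [-3.5, 1.6, 4.9]
gripper_width: 24.7
```

```bash
python3 -c "
from h import *
st()"
```

```text
t 19.95 pos [518.1 -18.6 108.1] yawy 132.1 tilt [ 1.3e-03  7.0e-04 -1.0e+00] j [ 0.28  0.36 -0.44 -0.   -0.77 -1.11] F [-3.5  1.6  4.9] T [0.29 1.17 0.25] w 24.7
```

Not bottomed yet (0.25 N m). I'll go on in 4–5° steps.

Emit:
servo_tool --pt "0 0 0 0.002 0 0 2" --pt "0 0 0 0.002 0 0 2" --pt "0 0 0 0 0 0 0"

```text
clock: 20.25
position: [518.2, -18.6, 108.1]
ee_rot: [-0.327, 0.945, 0.0, -0.001]
contact_force: [-3.0, 1.7, 4.4]
gripper_width: 25.0
```

```bash
python3 -c "
from h import *
st();get_image('top');st()"
```

```text
t 20.25 pos [518.2 -18.6 108.1] yawy 128.1 tilt [ 1.3e-03  6.0e-04 -1.0e+00] j [ 0.28  0.36 -0.44 -0.   -0.77 -1.18] F [-3.   1.7  4.4] T [0.35 1.13 0.22] w 25.0
t 20.3 pos [518.2 -18.6 108.1] yawy 128.1 tilt [ 1.3e-03  6.0e-04 -1.0e+00] j [ 0.28  0.36 -0.44 -0.   -0.77 -1.18] F [-3.2  0.6  5.4] T [0.35 1.21 0.21] w 25.0
```

Emit:
servo_tool --pt "0 0 0 0.002 0 0 2" --pt "0 0 0 0.002 0 0 2" --pt "0 0 0 0 0 0 1" --pt "0 0 0 0 0 0 0"

```text
clock: 20.7
position: [518.2, -18.6, 108.0]
ee_rot: [-0.285, 0.958, 0.0, -0.001]
contact_force: [-3.7, 1.6, 4.8]
gripper_width: 25.3
```

```bash
python3 -c "
from h import *
st();get_image('top');st()"
```

```text
t 20.7 pos [518.2 -18.6 108. ] yawy 123.1 tilt [ 1.3e-03  6.0e-04 -1.0e+00] j [ 0.28  0.36 -0.44 -0.   -0.77 -1.27] F [-3.7  1.6  4.8] T [0.46 1.17 0.27] w 25.3
t 20.75 pos [518.2 -18.6 108. ] yawy 123.2 tilt [ 1.3e-03  5.0e-04 -1.0e+00] j [ 0.28  0.36 -0.44 -0.   -0.77 -1.27] F [-3.3  0.9  4.5] T [0.42 1.2  0.24] w 24.8
```

Estimated tap turn is 4.5.

Emit:
servo_tool --pt "0 0 0 0.002 0 0 2" --pt "0 0 0 0.002 0 0 2" --pt "0 0 0 0 0 0 1" --pt "0 0 0 0 0 0 0"

```text
clock: 21.15
position: [518.1, -18.5, 108.0]
ee_rot: [-0.243, 0.97, 0.0, -0.001]
contact_force: [-2.8, 1.5, 5.2]
gripper_width: 24.9
```

```bash
python3 -c "
from h import *
st();get_image('top');st()"
```

```text
t 21.15 pos [518.1 -18.5 108. ] yawy 118.1 tilt [ 1.4e-03  5.0e-04 -1.0e+00] j [ 0.28  0.36 -0.44 -0.   -0.77 -1.36] F [-2.8  1.5  5.2] T [0.45 1.18 0.29] w 24.9
t 21.2 pos [518.2 -18.5 108. ] yawy 118.2 tilt [ 1.2e-03  4.0e-04 -1.0e+00] j [ 0.28  0.36 -0.44 -0.   -0.77 -1.36] F [-3.3  0.7  5.6] T [0.44 1.19 0.26] w 25.0
```

Emit:
servo_tool --pt "0 0 0 0.002 0 0 2" --pt "0 0 0 0.002 0 0 2" --pt "0 0 0 0 0 0 1" --pt "0 0 0 0 0 0 0"

```text
clock: 21.6
position: [518.1, -18.5, 107.9]
ee_rot: [-0.201, 0.98, 0.0, -0.001]
contact_force: [-4.0, 2.1, 5.7]
gripper_width: 24.8
```

```bash
python3 -c "
from h import *
st();get_image('top');st()"
```

```text
t 21.6 pos [518.1 -18.5 107.9] yawy 113.1 tilt [ 1.4e-03  4.0e-04 -1.0e+00] j [ 0.28  0.36 -0.44 -0.   -0.77 -1.44] F [-4.   2.1  5.7] T [0.52 1.24 0.29] w 24.8
t 21.65 pos [518.2 -18.5 108. ] yawy 113.2 tilt [ 1.3e-03  4.0e-04 -1.0e+00] j [ 0.28  0.36 -0.44 -0.   -0.77 -1.44] F [-3.   1.5  5.4] T [0.52 1.17 0.34] w 24.9
```

Emit:
servo_tool --pt "0 0 0 0 0 0 2" --pt "0 0 0 0 0 0 1" --pt "0 0 0 0 0 0 0"

```text
clock: 21.95
position: [518.1, -18.5, 107.9]
ee_rot: [-0.175, 0.985, 0.0, -0.001]
contact_force: [-4.0, 1.9, 6.3]
gripper_width: 24.8
```

```bash
python3 -c "
from h import *
st();get_image('top');st()"
```

```text
t 21.95 pos [518.1 -18.5 107.9] yawy 110.2 tilt [ 1.6e-03  3.0e-04 -1.0e+00] j [ 0.28  0.36 -0.44 -0.   -0.77 -1.5 ] F [-4.   1.9  6.3] T [0.59 1.21 0.3 ] w 24.8
t 22.0 pos [518.1 -18.5 107.9] yawy 110.2 tilt [ 1.6e-03  4.0e-04 -1.0e+00] j [ 0.28  0.36 -0.44 -0.   -0.77 -1.5 ] F [-3.4  1.9  5.9] T [0.57 1.26 0.4 ] w 24.6
```

Emit:
servo_tool --pt "0 0 0 0 0 0 1.5" --pt "0 0 0 0 0 0 1.5" --pt "0 0 0 0 0 0 0"

```text
clock: 22.3
position: [518.0, -18.5, 107.9]
ee_rot: [-0.149, 0.989, 0.0, -0.001]
contact_force: [-4.0, 2.1, 5.4]
gripper_width: 24.8
```

```bash
python3 -c "
from h import *
L=[]
for i in range(8): L.append(read_state()['wrist_torque'][2]);get_image('top')
print(np.round(L,2),np.mean(L));st()"
```

```text
[0.41 0.41 0.41 0.38 0.43 0.44 0.38 0.35] 0.40165627562064654
t 22.7 pos [518.  -18.4 107.9] yawy 107.2 tilt [ 1.7e-03  3.0e-04 -1.0e+00] j [ 0.28  0.36 -0.44 -0.   -0.77 -1.55] F [-4.4  2.   5.9] T [0.68 1.34 0.36] w 25.0
```

Torque is above the drag range and climbing at the tap's stiffness, so it has bottomed. I'll snug it to about 0.5 N m.

Emit:
servo_tool --pt "0 0 0 0 0 0 1.2" --pt "0 0 0 0 0 0 1.2" --pt "0 0 0 0 0 0 0" --pt "0 0 0 0 0 0 0"

```text
clock: 23.1
position: [517.9, -18.4, 107.9]
ee_rot: [-0.129, 0.992, -0.0, -0.001]
contact_force: [-4.8, 1.5, 4.9]
gripper_width: 24.9
```

```bash
python3 -c "
from h import *
L=[]
for i in range(8): L.append(read_state()['wrist_torque'][2]);get_image('top')
print(np.round(L,2),np.mean(L));st()"
```

```text
[0.39 0.48 0.45 0.46 0.5  0.41 0.47 0.48] 0.4544967572459994
t 23.5 pos [517.9 -18.4 108. ] yawy 104.8 tilt [ 1.8e-03  2.0e-04 -1.0e+00] j [ 0.28  0.36 -0.44 -0.   -0.77 -1.59] F [-4.6  1.7  5.6] T [0.66 1.42 0.44] w 25.1
```

Emit:
servo_tool --pt "0 0 0 0 0 0 1.5" --pt "0 0 0 0 0 0 0" --pt "0 0 0 0 0 0 0" --pt "0 0 0 0 0 0 0"

```text
clock: 23.9
position: [517.9, -18.4, 107.9]
ee_rot: [-0.116, 0.993, -0.0, -0.001]
contact_force: [-4.6, 2.0, 7.0]
gripper_width: 25.0
```

```bash
python3 -c "
from h import *
L=[]
for i in range(8): L.append(read_state()['wrist_torque'][2]);get_image('top')
print(np.round(L,2),np.mean(L));st()"
```

```text
[0.42 0.5  0.52 0.49 0.44 0.54 0.54 0.5 ] 0.4937314551875757
t 24.3 pos [517.9 -18.4 107.9] yawy 103.3 tilt [ 2.e-03  2.e-04 -1.e+00] j [ 0.28  0.36 -0.44 -0.   -0.77 -1.62] F [-4.2  2.5  6.1] T [0.74 1.4  0.49] w 25.0
```

0.49 N m held for more than 0.4 s. Now I'll unload about 10°, open and retreat straight up.

Emit:
servo_tool --pt "0 0 0 0 0 0 -3" --pt "0 0 0 0 0 0 -3" --pt "0 0 0 0 0 0 -3" --pt "0 0 0 0 0 0 0" --pt "0.2 0 0 0 0 0 0" --pt "0.4 0 0 0 0 0 0" --pt "0.7 0 0 0 0 0 0" --pt "1 0 0 0 0 0 0" --pt "1 0 0 0 0 0 0" --pt "1 0 0 0 0 0 0" --pt "1 0 0 0 0 0 0"

```text
clock: 25.4
position: [518.9, -18.6, 107.8]
ee_rot: [-0.192, 0.981, 0.0, 0.0]
contact_force: [1.0, -0.4, -0.5]
gripper_width: 85.4
```

Emit:
servo_tool --pt "1 0 0 -1 0 0 0" --pt "1 0 0 -2 0 0 0" --pt "1 0 0 -3 0 0 0" --pt "1 0 0 -3 0 0 0" --pt "1 0 0 -3 0 0 0" --pt "1 0 0 0 0 0 0" --pt "1 0 0 0 0 0 0"

```text
clock: 26.1
position: [518.9, -18.4, 229.0]
ee_rot: [-0.192, 0.981, 0.0, 0.001]
contact_force: [0.2, 0.1, -0.0]
gripper_width: 85.5
```

Run:
```python
from h import *
st()
c=get_image("scene");u,v=proj(c,[518.7,-18.4,85]);u0,v0=int(u)-30,int(v)-25;print(u0,v0)
im=cv2.resize(cv2.cvtColor(c["image"],cv2.COLOR_RGB2BGR)[v0:v0+50,u0:u0+60],None,fx=10,fy=10,interpolation=cv2.INTER_CUBIC)
for z in(59.75,114.75):
    u,v=proj(c,[518.7,-18.4,z]);cv2.circle(im,(round((u-u0)*10),round((v-v0)*10)),3,(0,0,255),-1)
cv2.imwrite("pics/crop4.png",im)
```

```text
t 26.1 pos [518.9 -18.4 229. ] yawy 112.1 tilt [-2.4e-03  1.0e-04 -1.0e+00] j [ 0.28  0.22 -0.28 -0.   -1.06 -1.46] F [ 0.2  0.1 -0. ] T [-0.02  0.02 -0.02] w 85.5
255 160
```

View pics/crop4.png

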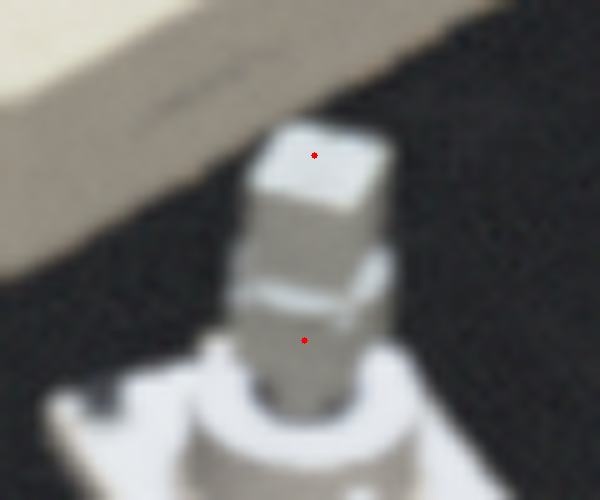

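The key stands upright and free on the tap. The middle of its head is at about (318,165) in the crop, within 1 image pixel of the predicted (314,155). I'll hand in.

```bash
python3 -c "
from h import *
print(job_done())"
```

```text
the job is handed in; nothing more can be done
None
```

The key is standing on the tap, the tap is bottomed and snugged, and the job was handed in at about 26 s. `job_done()` gave no verdict.

**What I did**
- I found the key and tap in both camera views, which agreed within about 1 mm, and seated the key on the tap square. It touched the shoulder at the height I expected.
- I turned the tap in by about half a turn (about 3.05 rad), then backed it off by about 1.5 rad.
- I regripped the key a quarter turn round to stay inside joint 6's range, then drove forward to the bottom. The last part was in 3–6° steps, reading the torque each time.
- It bottomed at about 4.6 rad. Torque rose from the 0.20–0.29 N m drag to an average of 0.49 N m, which I held for over 0.4 s. I then eased back 9°, opened the gripper and lifted 120 mm straight up.

**Last checks**
- **Robot clear:** the wrist force and torque read zero.
- **Key seated:** the last picture shows the key upright and fully down, within about 1 pixel (about 2 mm) of the predicted position.

**Less certain**
- **Torque rise:** near the bottom the torque rose more slowly per degree than the tap's stated stiffness. I put that down to give in the grip, so the bottoming angle is only approximate.
- **Turn angles:** all the turn angles are inferred from tool yaw and torque, because the tap's joint values could not be read.
- **Bystanders:** I did not re-measure the beaker, vial or cassette. The arm stayed well clear of the beaker and vial and worked above the height of the cassettes.

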